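Take the blue bauble off its drying peg and stand it in the packing collar

TASK

The blue bauble with the gold band is dry: lift it straight up off its drying peg and stand it, neck down, in the cork packing collar, then let go. Set it down gently rather than dropping it, and leave the red and the white bauble hanging on their pegs.

Things in the scene. Friction and masses are not known exactly. Their poses are not given: they have to be found in the camera images.
- blue_center (a point): Ball centre of the blue bauble with gold bands: hard glossy ball 60 mm across, straight open neck below (outer 20 mm, bore 14 mm), neck's foot 66 mm below this point along -z; about 60 g. It hangs neck down over an upright peg (10 mm across, 30 mm tall), its foot on a 20 mm high rail, so this point starts 86 mm above the table; it must rise over 30 mm to come off the peg.
- red_center (a point): Ball centre of the red bauble with white bands: same shape and size, on another peg of the same rail. The fixed dark wooden rail (330 x 50 mm, 20 mm high) carries three pegs 115 mm apart in one row, within 15 degrees of world y; which bauble is on which peg varies.
- white_center (a point): Ball centre of the white bauble with silver bands: same shape and size, on the remaining peg of the rail.
- collar_rim (a point): Centre of the upper rim of the fixed packing collar: upright cork tube, inner diameter 40 mm, outer 50 mm, rim 52 mm above the table, inner floor at 5 mm, on a round dark wooden base 90 mm across and 6 mm high. The bauble's neck goes down inside and its ball rests on the rim, ball centre then 22 mm above this point, the foot clear of the floor. z is up.
There are look-alikes about, which are no part of the job. There is more than one size of the part that bears blue_center; the job needs the largest. Several things look just like the part that bears collar_rim: the one meant starts nearest to the robot's base.

How it is judged:
By the outcome, as a careful person would: the job done as asked, in the order asked, and still so for the second after the job is handed in, with the robot touching nothing.
It also fails if it takes over 37 s, if anything falls off the work surface, if the arm or the gripper's body presses on something with over 40 N, if the wrist force passes 120 N, or if a joint passes its speed limit or range.

ROBOT

A 6-joint arm with a two-finger parallel gripper is mounted at the origin on the work surface. World frame = base frame: x ahead of the robot, y to its left, z up, the work surface at z = 0. Lengths are in m, angles in degrees, forces in N, time in s.
With the tool pointing down it reaches from about 0.375 to 0.9 m from the base axis. Payload 3.1 kg.
Tool frame: the origin (TCP) lies at the very end of the fingers, on their centre line; the grasp point (between the pads) lies behind it (bot.grip_depth is the z of the grasp point in the tool frame, in m); z points along the fingers, y is the direction in which the jaws open and shut (so a half turn about z gives the same grasp; the last joint's range is limited). The gripper opens to 87 mm and grips with 3 to 60 N. Pads are 19 mm wide; open, the fingers measure 117 mm over their backs; the gripper's body (75 mm by 190 mm) begins 51 mm behind the grasp point.
Start: joints at [-87.176, 30.224, 82.088, -0, 67.689, -10.227], TCP at [0.141, -0.609, 0.223] pointing down, gripper open.
Joint ranges: [-176.69, 176.69], [-43.24, 126.21], [12.49, 139.97], [-82, 262], [0, 151.66], [-163.58, 163.58]. Speed limits (degrees/s): [159.86, 159.86, 180, 180, 180, 180].

INTERFACE

Orientations are given as a 3x3 rotation matrix whose columns are the frame's x, y, z axes.
In Python, from rig import bot, vision gives the robot as it stands. The module is installed in compiled form; this text tells all that it offers.
- The arm moves only by the shell command python3 -m jog 'ROWS'. ROWS is JSON, a list of rows, each a list of 3 entries, a list of its own where there are three numbers: the shift along the tool's x, y, z in mm, then the turn, a rotation vector about the tool's x, y, z in degrees, then the closure, from 0 (fully open) to 1 (shut). In form: [[[dx, dy, dz], [wx, wy, wz], fingers], ...]. A call has 1 to 12 rows; each row is the pose to reach, as a shift and turn from the pose commanded when the call began, along the tool's axes at that moment; what a row does not reach only later rows make up. A row lasts 1/12 s, in which the tool goes at most 41.7 mm and 7.16 degrees, less where a joint would pass 70% of its speed; a pose out of reach is approached as far as the arm can. A call with a gripper value outside its range is refused whole. The fingers move at their own pace and stop on an object; the grip force is fixed at half the most. Time passes only in rows, so rows that repeat a pose let the fingers close. It gives the time, the measured TCP pose, the force and the opening at its end, in the units of the state.
- bot.read_state(): the state, without advancing time (a new reading comes with each control period).
- vision.capture(name): name is "side" or "top" or "wrist"; returns the picture (384x512x3 uint8, red, green, blue); there is no depth.
- vision.camera_info(name): a dict with "intrinsics" (3x3 intrinsics, pixels), "camera_from_world" (4x4, takes a point from world to camera coordinates); the wrist camera has in their place "mount" (4x4, takes a point from camera to tool coordinates, whose origin is the TCP and whose axes are the flange's). Camera axes: x right, y up, looking along -z (the intrinsics and any distortion apply to the point x, -y, -z); pixel columns grow to the right and rows downward; lengths in m; the calibration is good to about 2 mm. A picture is of the moment at which its call begins: read the wrist's pose just before it. camera_info takes no time and is no camera call.
- bot.hand_in(): hands the job in, once; it reports no verdict.
The state is a dict: "time_s": time; "joint_positions": joint angles; "qvel": joint speeds; "tau": joint torques, N m; "position": TCP position; "tcp_rot": TCP orientation; "force": force on the tool from outside, world axes, zero at the start; "moment": the same for the moment, N m; "opening": opening from 0.0 (shut) to 1.0 (fully open).
Only numpy, scipy, OpenCV 4.12 (cv2) and the standard library are available. Lean on these libraries where they do the work, as an engineer would, in place of code of your own. Each camera call takes 0.05 s, during which the arm holds its last target. There are 200 camera calls.

## Working session

There is one attempt and no reset: what is moved stays moved. The work goes in short steps, Python scripts to look and compute and a shell command to move; the robot and the scene stay as the last step left them, time stands still between calls to the robot, and variables do not carry over. Pictures are saved under pics/ and viewed, about 8 in all and at most 12, crops included, and the job is handed in when it is done.

```bash
mkdir -p pics; python3 - <<'E'
from rig import bot, vision
import cv2, numpy as np
for n in ("side","top"):
    i=vision.camera_info(n); print(n,{k:np.round(v,4).tolist() if not isinstance(v,str) else v for k,v in i.items()})
    cv2.imwrite(f"pics/{n}0.png",vision.capture(n)[:,:,::-1])
print(vision.camera_info("wrist")); s=bot.read_state(); print(s["time_s"],s["tcp_rot"],s["position"],bot.grip_depth)
E
```

```text
side {'intrinsics': [[467.8777, 0.0, 246.8935], [0.0, 467.8777, 189.1813], [0.0, 0.0, 1.0]], 'camera_from_world': [[-0.89, -0.4557, 0.0141, 0.4805], [0.2909, -0.5438, 0.7872, -0.2151], [-0.351, 0.7048, 0.6165, -0.8328], [0.0, 0.0, 0.0, 1.0]]}
top {'intrinsics': [[441.6875, 0.0, 248.6439], [0.0, 441.6875, 184.48], [0.0, 0.0, 1.0]], 'camera_from_world': [[-0.0011, -1.0, -0.002, -0.0038], [0.989, -0.0014, 0.148, -0.5737], [-0.1481, -0.0018, 0.989, -1.0354], [0.0, 0.0, 0.0, 1.0]]}
{'intrinsics': array([[287.86312661,   0.        , 259.37265666],
       [  0.        , 287.86312661, 189.38781085],
       [  0.        ,   0.        ,   1.        ]]), 'mount': array([[-1.07264431e-03,  9.69024775e-01,  2.46961200e-01,
         6.70187879e-02],
       [ 9.99999413e-01,  1.07784554e-03,  1.14125790e-04,
         5.95726907e-04],
       [-1.55595311e-04,  2.46961178e-01, -9.69025362e-01,
        -1.62475478e-01],
       [ 0.00000000e+00,  0.00000000e+00,  0.00000000e+00,
         1.00000000e+00]])}
0.1 [[ 9.74169525e-01  2.25817909e-01 -8.62367052e-05]
 [ 2.25817654e-01 -9.74167688e-01  1.92441611e-03]
 [ 3.50558612e-04 -1.89418130e-03 -9.99998145e-01]] [ 0.14112974 -0.60820036  0.22168591] -0.0187
```

View pics/top0.png

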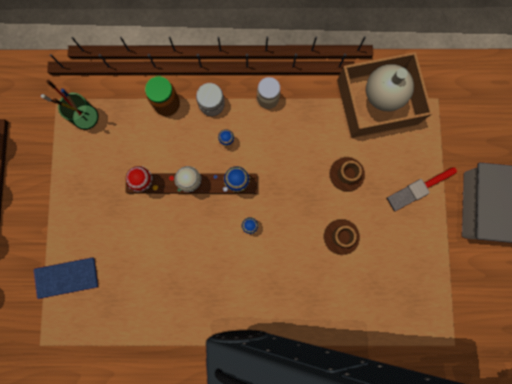

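View pics/side0.png

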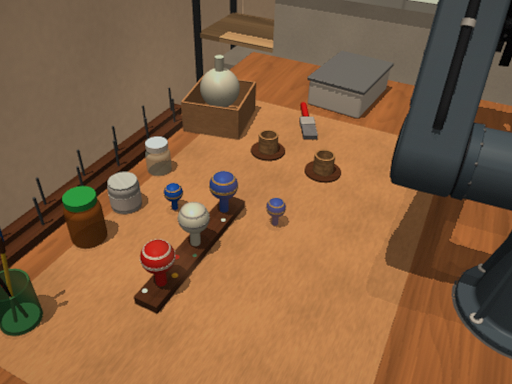

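The top view shows red (138,179), white (187,180) and blue (235,180) on the rail. Small blue look-alikes are at (226,138) and (250,226), and the collars at (350,172) and (345,237). The side view shows blue at (223,185), and the collars at (268,139) and (324,158).

```bash
cat > h.py <<'E'
from rig import bot, vision
import cv2, numpy as np
def cam(n):
    i=vision.camera_info(n); K=np.array(i["intrinsics"])
    if n=="wrist":
        s=bot.read_state(); T=np.eye(4); T[:3,:3]=s["tcp_rot"]; T[:3,3]=s["position"]
        E=T@np.array(i["mount"])
    else: E=np.linalg.inv(i["camera_from_world"])
    return K,E
def atz(c,uv,z):
    K,E=c; p=np.linalg.inv(K)@[uv[0],uv[1],1]; d=E[:3,:3]@[p[0],-p[1],-p[2]]; o=E[:3,3]
    return o+d*(z-o[2])/d[2]
def proj(c,P):
    K,E=c; q=np.linalg.inv(E)@[*P,1]; v=K@[q[0],-q[1],-q[2]]; return v[:2]/v[2]
E
python3 - <<'E'
from h import *
t,s=cam("top"),cam("side")
for n,a,b,z in [("blue",(235.5,179.5),(223.5,184.5),.086),("white",(187,179.5),(193.5,218),.086),("red",(138,179),(157.5,255.5),.086),("cfar",(351,171.5),(268.5,133.5),.052),("cnear",(345.5,237),(324.5,155),.052)]:
    print(n,atz(t,a,z).round(4),atz(s,b,z).round(4))
ims=[]
for f,(u,v,w,h) in (("top0",(200,120,170,140)),("side0",(140,120,215,180))):
    im=cv2.imread(f"pics/{f}.png")[v:v+h,u:u+w]; ims.append(cv2.resize(im,(int(w*300/h*.0+380),int(380*h/w)),interpolation=cv2.INTER_CUBIC))
H=min(i.shape[0] for i in ims); cv2.imwrite("pics/crop.png",np.hstack([i[:H] for i in ims]))
E
```

```text
blue [0.579  0.0262 0.086 ] [0.5837 0.0234 0.086 ]
white [0.5792 0.14   0.086 ] [0.5826 0.1409 0.086 ]
red [0.5805 0.2551 0.086 ] [0.5853 0.2525 0.086 ]
cfar [ 0.6038 -0.2532  0.052 ] [ 0.6096 -0.2557  0.052 ]
cnear [ 0.4458 -0.2345  0.052 ] [ 0.4497 -0.2303  0.052 ]
```

View pics/crop.png

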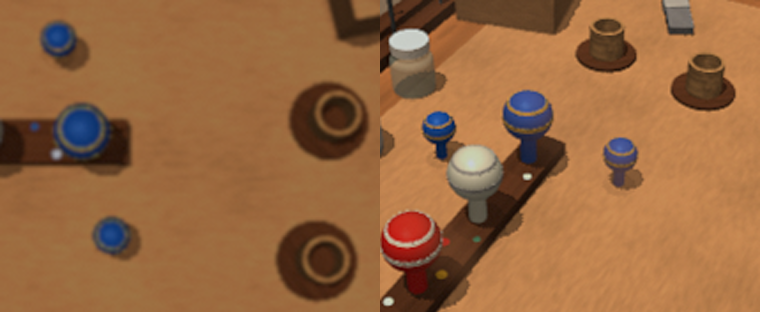

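```bash
python3 -m jog '[[[570,-518,0],[0,0,0],0],[[570,-518,0],[0,0,0],0],[[570,-518,0],[0,0,0],0],[[570,-518,0],[0,0,0],0],[[570,-518,0],[0,0,0],0],[[570,-518,0],[0,0,0],0],[[570,-518,0],[0,0,0],0],[[570,-518,0],[0,0,0],0],[[570,-518,0],[0,0,0],0],[[570,-518,0],[0,0,0],0],[[570,-518,0],[0,0,0],0],[[570,-518,0],[0,0,0],0]]'
```

```text
time_s: 1.1
position: [0.4263, -0.1957, 0.2224]
tcp_rot: [[0.974, 0.226, -0.0], [0.226, -0.974, 0.0], [-0.0, -0.0, -1.0]]
force: [0.0, -0.6, -0.7]
opening: 1.002
```

```bash
python3 - <<'E'
from h import *
c=cam("wrist"); w=vision.capture("wrist"); t=vision.capture("top")
print(proj(c,(.448,-.232,.052)),proj(c,(.581,.025,.086)))
cv2.imwrite("pics/w1.png",np.hstack([cv2.resize(x,(400,300)) for x in (w,t)])[:,:,::-1]); cv2.imwrite("pics/w1full.png",w[:,:,::-1])
E
```

```text
[293.45279427 163.73066754] [ 56.59949478 -38.3048123 ]
```

View pics/w1.png

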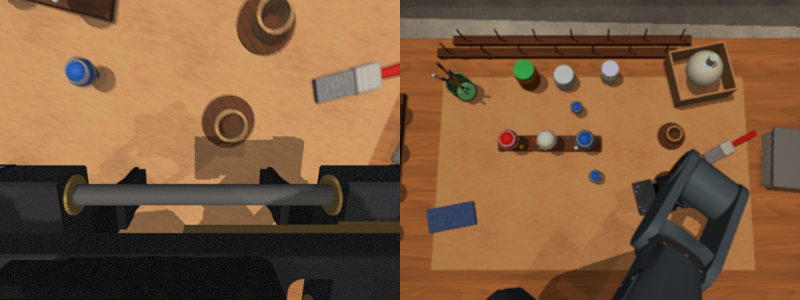

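```bash
python3 -m jog '[[[200,-180,0],[0,0,0],0],[[200,-180,0],[0,0,0],0],[[200,-180,0],[0,0,0],0],[[200,-180,0],[0,0,0],0],[[200,-180,0],[0,0,0],0],[[200,-180,0],[0,0,0],0],[[200,-180,0],[0,0,0],0],[[200,-180,0],[0,0,0],0],[[200,-180,0],[0,0,0],0],[[200,-180,0],[0,0,0],0]]'
python3 - <<'E'
from h import *
c=cam("wrist"); w=vision.capture("wrist"); print(proj(c,(.581,.025,.086)),bot.read_state()["position"],bot.read_state()["joint_positions"])
cv2.imwrite("pics/w2.png",w[:,:,::-1])
E
```

```text
time_s: 2.03
position: [0.5789, 0.0217, 0.222]
tcp_rot: [[0.974, 0.225, -0.002], [0.225, -0.974, -0.0], [-0.002, -0.0, -1.0]]
force: [-0.4, -0.1, -0.0]
opening: 0.999
[256.23633028 178.25897812] [0.5788221  0.02138231 0.22215583] [-8.91325484e+00  2.67488836e+01  8.87592591e+01 -4.02501068e-02
  6.45877245e+01  6.81378194e+01]
```

View pics/w2.png

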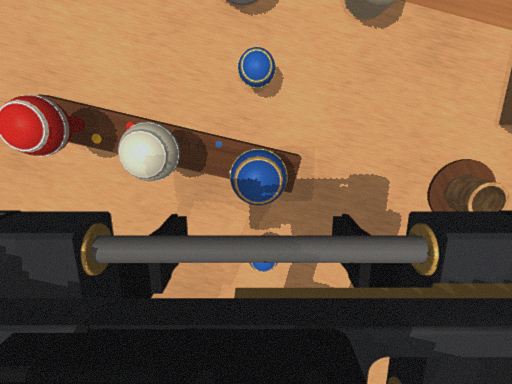

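The wrist views show the blue ball at (259,177), about 3 px from the prediction. The near collar's rim is at (296,158) full scale in the first wrist view. No nearer collar appears.

```bash
python3 - <<'E'
from h import *
c=cam("wrist"); 
def blob(f,r):
    im=cv2.imread(f)[r[1]:r[3],r[0]:r[2]].astype(int); m=((im[:,:,0]>im[:,:,2]+25)).astype(np.uint8)
    p=np.argwhere(m)[:,::-1].astype(np.int32); (x,y),R=cv2.minEnclosingCircle(p); return (x+r[0],y+r[1]),R,len(p)
for f,n,r in (("pics/w2.png","wrist",(222,140,300,212)),("pics/top0.png","top",(215,162,255,198)),("pics/side0.png","side",(205,165,242,200))):
    uv,R,k=blob(f,r); print(n,uv,R,k,atz(cam(n),uv,.086).round(4))
    
# collar rim from w1 at its pose
s=dict(bot.read_state()); K,_=c; i=vision.camera_info("wrist")
T=np.eye(4);T[:3,:3]=[[.974,.226,0],[.226,-.974,0],[0,0,-1]];T[:3,3]=[.4263,-.1957,.2224]
c1=(K,T@i["mount"]); print(proj(c1,(.448,-.232,.052)),atz(c1,(297,158.5),.052))
w=cv2.imread("pics/w1full.png")[110:200,240:350]; t=cv2.imread("pics/top0.png")[215:260,317:372]; sd=cv2.imread("pics/side0.png")[140:185,297:352]
cv2.imwrite("pics/col.png",np.hstack([cv2.resize(x,(396,324),interpolation=cv2.INTER_CUBIC)[:, :] for x in (w,t)]))
E
```

```text
wrist (258.1821174621582, 176.89072799682617) 27.72662925720215 1913 [0.5829 0.023  0.086 ]
top (231.5, 177.0) 16.620868682861328 287 [0.585  0.0356 0.086 ]
side (222.6363639831543, 185.09090995788574) 14.15683650970459 366 [0.5843 0.026  0.086 ]
[293.37713878 163.81488493] [ 0.45497522 -0.23452143  0.052     ]
```

View pics/col.png

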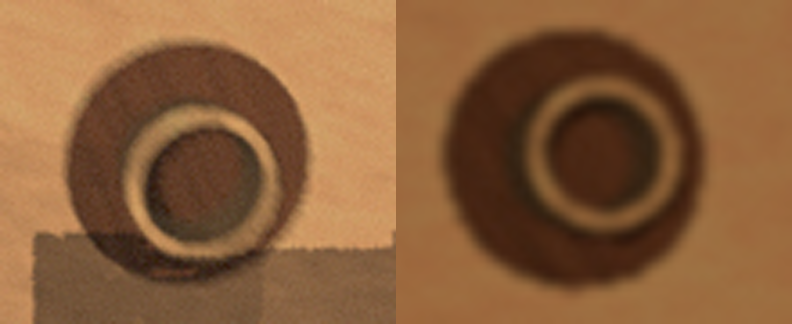

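```bash
python3 - <<'E'
from h import *
vision.capture("wrist"); c=cam("wrist"); w=vision.capture("wrist"); s=bot.read_state(); print(s["position"],s["qvel"].round(2) if hasattr(s["qvel"],"round") else s["qvel"])
im=w[140:212,222:300].astype(int); m=(im[:,:,2]>im[:,:,0]+25); p=np.argwhere(m)[:,::-1].astype(np.int32)
(x,y),R=cv2.minEnclosingCircle(p); P=atz(c,(x+222,y+140),.086); print(P, "tool mm", s["tcp_rot"].T@(np.array([.5825,.0245,.0673])-s["position"])*1e3)
E
```

```text
[0.57905801 0.02129025 0.2224883 ] [ 0.1  -0.19 -0.3   0.12  0.03 -0.05]
[0.58255399 0.02339811 0.086     ] tool mm [  4.21617325  -2.3522969  155.18456062]
```

```bash
python3 -m jog '[[[4,-2,30],[0,0,0],0],[[4,-2,60],[0,0,0],0],[[4,-2,90],[0,0,0],0],[[4,-2,115],[0,0,0],0],[[4,-2,135],[0,0,0],0],[[4,-2,148],[0,0,0],0],[[4,-2,155],[0,0,0],0],[[4,-2,155],[0,0,0],0],[[4,-2,155],[0,0,0],0]]'
```

```text
time_s: 2.93
position: [0.5835, 0.025, 0.0679]
tcp_rot: [[0.974, 0.225, 0.0], [0.225, -0.974, -0.0], [0.0, 0.0, -1.0]]
force: [0.5, -0.2, 0.8]
opening: 1.003
```

```bash
python3 -m jog '[[[0,0,0],[0,0,0],1],[[0,0,0],[0,0,0],1],[[0,0,0],[0,0,0],1],[[0,0,0],[0,0,0],1],[[0,0,0],[0,0,0],1],[[0,0,0],[0,0,0],1],[[0,0,0],[0,0,0],1],[[0,0,0],[0,0,0],1]]'
```

```text
time_s: 3.6
position: [0.5837, 0.0257, 0.068]
tcp_rot: [[0.974, 0.226, 0.001], [0.226, -0.974, -0.0], [0.001, 0.0, -1.0]]
force: [0.8, -0.2, 3.2]
opening: 0.676
```

```bash
python3 -m jog '[[[0,0,-4],[0,0,0],1],[[0,0,-10],[0,0,0],1],[[0,0,-20],[0,0,0],1],[[0,0,-32],[0,0,0],1],[[0,0,-46],[0,0,0],1],[[0,0,-62],[0,0,0],1],[[0,0,-80],[0,0,0],1],[[0,0,-96],[0,0,0],1],[[0,0,-108],[0,0,0],1],[[0,0,-112],[0,0,0],1],[[0,0,-112],[0,0,0],1]]'
python3 - <<'E'
from h import *
c=cam("wrist"); ims=[vision.capture(n) for n in("wrist","side")]; s=bot.read_state(); print(s["position"],s["force"],s["opening"])
print(proj(cam("side"),s["position"]+np.array([0,0,.0187])))
cv2.imwrite("pics/lift.png",np.hstack([cv2.resize(x,(400,300)) for x in ims])[:,:,::-1])
E
```

```text
time_s: 4.52
position: [0.5841, 0.0256, 0.1813]
tcp_rot: [[0.974, 0.226, 0.003], [0.226, -0.974, -0.0], [0.003, 0.001, -1.0]]
force: [0.3, -0.0, -0.3]
opening: 0.676
[0.58282274 0.02573657 0.17935967] [ 0.10082974  0.73518638 -0.31949977] 0.6735438447739187
[222.31638678 138.92603995]
```

View pics/lift.png

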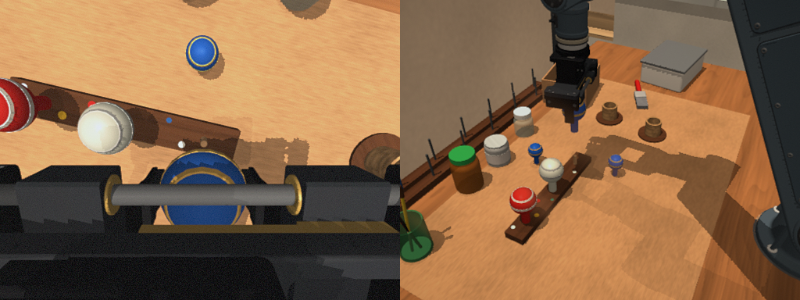

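The bauble is held with its neck pointing down and is clear of the peg; red and white are undisturbed. Next I carry it to just short of the collar, for a still wrist view of the rim.

```bash
python3 -m jog '[[[-10,10,0],[0,0,0],1],[[-30,28,0],[0,0,0],1],[[-55,51,0],[0,0,0],1],[[-80,75,0],[0,0,0],1],[[-105,98,0],[0,0,0],1],[[-130,121,0],[0,0,0],1],[[-155,144,0],[0,0,0],1],[[-180,167,0],[0,0,0],1],[[-205,190,0],[0,0,0],1],[[-225,209,0],[0,0,0],1],[[-236,219,0],[0,0,0],1],[[-240,223,0],[0,0,0],1]]'
python3 - <<'E'
from h import *
for _ in range(6): vision.capture("top")
c=cam("wrist"); w=vision.capture("wrist"); s=bot.read_state(); print(s["position"],s["opening"],s["qvel"])
u=proj(c,(.45,-.234,.052)); print(u); x,y=(u-[50,37]).astype(int); x=max(x,0);y=max(y,0); print(x,y)
np.savez("pics/c.npz",K=c[0],E=c[1])
cv2.imwrite("pics/w3.png",w[:,:,::-1]); cv2.imwrite("pics/w3c.png",cv2.resize(w[y:y+75,x:x+100],(800,600),interpolation=cv2.INTER_CUBIC)[:,:,::-1])
E
```

```text
time_s: 5.62
position: [0.3975, -0.2476, 0.1788]
tcp_rot: [[0.975, 0.222, -0.002], [0.222, -0.975, 0.001], [-0.002, -0.001, -1.0]]
force: [0.5, -0.0, -0.8]
opening: 0.679
[ 0.4002328  -0.24465588  0.17940743] 0.6738477028648612 [ 0.13415742 -0.18740114 -0.14934937 -0.1083854  -0.07432996  0.04997338]
[259.77431736 132.69995335]
209 95
```

View pics/w3c.png

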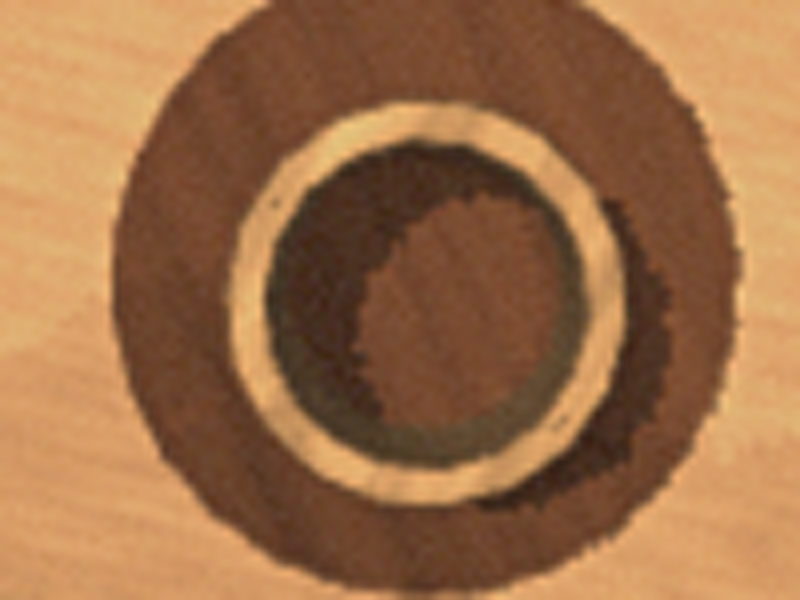

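```bash
python3 - <<'E'
from h import *
d=np.load("pics/c.npz"); P=atz((d["K"],d["E"]),(262.4,132.9),.052); s=bot.read_state(); print(P,s["position"])
for T in (P,(.449,-.234,.052)):
    print((s["tcp_rot"].T@(np.array([T[0],T[1],.0553])-s["position"])*1e3).round(1))
E
```

```text
[ 0.45039827 -0.23657466  0.052     ] [ 0.4002328  -0.24465588  0.17940743]
[ 50.7   3.6 124.1]
[ 49.9   0.8 124.1]
```

```bash
python3 -m jog '[[[15,1,0],[0,0,0],1],[[35,2,0],[0,0,0],1],[[46,2,0],[0,0,0],1],[[51,2,0],[0,0,0],1],[[51,2,20],[0,0,0],1],[[51,2,40],[0,0,0],1],[[51,2,50],[0,0,0],1],[[51,2,50],[0,0,0],1],[[51,2,50],[0,0,0],1]]'
python3 - <<'E'
from h import *
ps=[]
for _ in range(4): vision.capture("top"); ps.append(bot.read_state()["position"])
print(np.array(ps).round(4)); s=bot.read_state(); print(s["force"],s["opening"])
w=vision.capture("side"); u=proj(cam("side"),(.45,-.235,.09)).astype(int); print(u)
cv2.imwrite("pics/s4.png",cv2.resize(w[u[1]-60:u[1]+60,u[0]-75:u[0]+75],(700,560),interpolation=cv2.INTER_CUBIC)[:,:,::-1])
E
```

```text
time_s: 6.72
position: [0.4496, -0.2357, 0.1292]
tcp_rot: [[0.974, 0.226, -0.001], [0.226, -0.974, 0.001], [-0.001, -0.001, -1.0]]
force: [0.1, -0.8, -0.1]
opening: 0.677
[[ 0.4501 -0.2363  0.1299]
 [ 0.4504 -0.2366  0.1303]
 [ 0.4505 -0.2367  0.1305]
 [ 0.4506 -0.2367  0.1305]]
[ 0.20798011 -0.00218892 -0.53382104] 0.6695967284589555
[326 140]
```

View pics/s4.png

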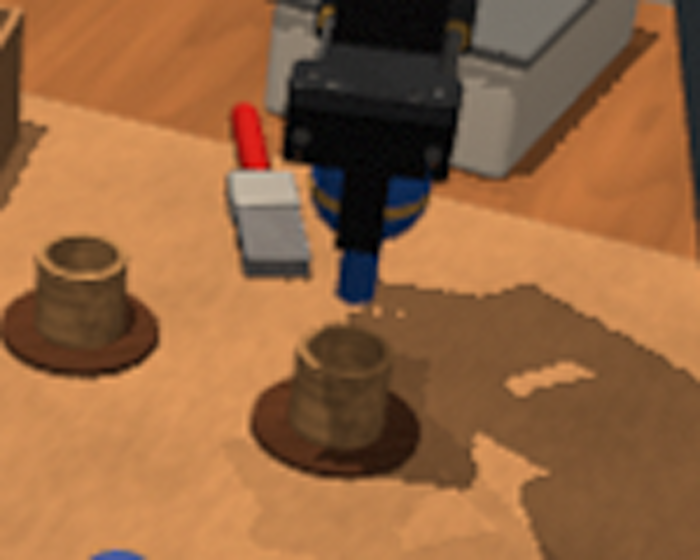

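The collar and bauble line up within about 3 mm, so I make a small correction and lower.

```bash
python3 -m jog '[[[1,-2,10],[0,0,0],1],[[1,-2,25],[0,0,0],1],[[1,-2,40],[0,0,0],1],[[1,-2,52],[0,0,0],1],[[1,-2,60],[0,0,0],1],[[1,-2,66],[0,0,0],1],[[1,-2,69],[0,0,0],1],[[1,-2,70],[0,0,0],1],[[1,-2,70],[0,0,0],1],[[1,-2,70],[0,0,0],1]]'; python3 -m jog '[[[0,0,1],[0,0,0],1],[[0,0,2],[0,0,0],1],[[0,0,2],[0,0,0],1],[[0,0,2],[0,0,0],1]]'
```

```text
time_s: 7.8
position: [0.4509, -0.2342, 0.06]
tcp_rot: [[0.974, 0.226, 0.001], [0.226, -0.974, -0.001], [0.001, 0.001, -1.0]]
force: [0.2, -0.3, -0.0]
opening: 0.67
time_s: 8.13
position: [0.4506, -0.234, 0.0577]
tcp_rot: [[0.974, 0.226, 0.0], [0.226, -0.974, -0.0], [0.0, 0.0, -1.0]]
force: [-0.6, 0.2, -0.6]
opening: 0.677
```

```bash
python3 -m jog '[[[0,0,0.5],[0,0,0],1],[[0,0,1],[0,0,0],1],[[0,0,1],[0,0,0],1],[[0,0,1],[0,0,0],1]]';  python3 -m jog '[[[0,0,0.5],[0,0,0],1],[[0,0,1],[0,0,0],1],[[0,0,1],[0,0,0],1],[[0,0,1],[0,0,0],1]]'
```

```text
time_s: 8.47
position: [0.4508, -0.2344, 0.0568]
tcp_rot: [[0.974, 0.226, 0.001], [0.226, -0.974, -0.001], [0.0, 0.001, -1.0]]
force: [-0.4, 0.2, 1.8]
opening: 0.674
time_s: 8.8
position: [0.4509, -0.2346, 0.0564]
tcp_rot: [[0.974, 0.226, 0.001], [0.226, -0.974, -0.001], [0.001, 0.002, -1.0]]
force: [-0.9, -0.8, 6.6]
opening: 0.673
```

Contact came at the expected height (ball centre about 74.5 mm, 6.6 N). Now I release.

```bash
python3 -m jog '[[[0,0,-0.4],[0,0,0],1],[[0,0,-0.4],[0,0,0],0.3],[[0,0,-0.4],[0,0,0],0.25],[[0,0,-0.4],[0,0,0],0.2],[[0,0,-0.4],[0,0,0],0.1],[[0,0,-0.4],[0,0,0],0],[[0,0,-0.4],[0,0,0],0],[[0,0,-0.4],[0,0,0],0],[[0,0,-0.4],[0,0,0],0],[[0,0,-0.4],[0,0,0],0]]'
```

```text
time_s: 9.63
position: [0.4505, -0.234, 0.0559]
tcp_rot: [[0.974, 0.226, -0.0], [0.226, -0.974, 0.0], [-0.0, -0.0, -1.0]]
force: [0.4, -0.1, 0.6]
opening: 0.99
```

```bash
python3 -m jog '[[[0,0,-8],[0,0,0],0],[[0,0,-22],[0,0,0],0],[[0,0,-42],[0,0,0],0],[[0,0,-65],[0,0,0],0],[[0,0,-90],[0,0,0],0],[[0,0,-115],[0,0,0],0],[[0,0,-135],[0,0,0],0],[[-30,0,-140],[0,0,0],0],[[-45,0,-140],[0,0,0],0],[[-45,0,-140],[0,0,0],0]]'
python3 - <<'E'
from h import *
for _ in range(3): vision.capture("top")
w=vision.capture("wrist"); s=vision.capture("side"); st=bot.read_state(); print(st["time_s"],st["position"],st["force"])
print(proj(cam("wrist"),(.4503,-.2345,.074)),proj(cam("side"),(.4503,-.2345,.074)))
cv2.imwrite("pics/end.png",np.hstack([cv2.resize(w,(400,300)),cv2.resize(s,(400,300))])[:,:,::-1])
E
```

```text
time_s: 10.47
position: [0.4043, -0.2437, 0.197]
tcp_rot: [[0.974, 0.224, -0.001], [0.224, -0.974, 0.0], [-0.001, -0.0, -1.0]]
force: [-0.4, 1.0, 0.1]
opening: 0.998
10.7167 [ 0.40744819 -0.24422828  0.19594078] [ 0.09224042 -0.27218742 -1.45820636]
[258.93037808 140.4526375 ] [325.95080593 146.34715227]
```

View pics/end.png

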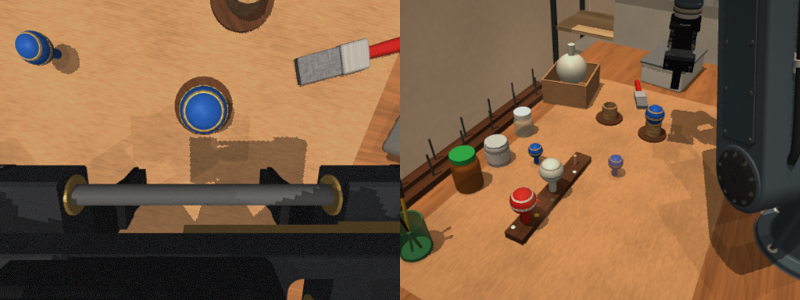

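The bauble stands upright in the near collar at about (204,108) in the wrist view and (655,115) in the side panel. Red and white are still on their pegs.

```bash
python3 -c "
from rig import bot
print(bot.hand_in())"
```

```text
the job is handed in; nothing more can be done
None
```

The blue bauble with the gold band is off its peg and standing neck down in the cork collar nearest the robot. I handed the job in at about 10.7 s on the robot's clock; the hand-in gives no verdict.

- **Placing:** I lifted it straight up about 112 mm and carried it over to the collar. I then lowered it in small steps until the ball met the rim at about 6.6 N, with the ball centre about 74.5 mm above the table (74 mm expected). After letting go, I backed the gripper straight up and away.
- **Last checks:** the final wrist and side pictures show the bauble upright in the collar, within a few pixels of where it should be. The red and white baubles are still on their pegs, the gripper is clear, and the force readings are near zero.
- **Disagreements:** position estimates from the three cameras differed by 2–5 mm, and I averaged or corrected for this before acting. One automatic fit of the blue ball in the top view was about 10 mm out, so I discarded it.

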